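# Pull the low pot forward with the two-pronged hook

## Robot

A 6-joint arm with a two-finger parallel gripper is mounted at the origin on the work surface. World frame = base frame: x ahead of the robot, y to its left, z up, the work surface at z = 0. Lengths are in m, angles in rad, forces in N, time in s.
With the tool pointing down it reaches from about 0.375 to 0.9 m from the base axis. Payload 3.1 kg.
Tool frame: the origin (TCP) lies at the very end of the fingers, on their centre line; the grasp point (between the pads) lies 19 mm behind it (manip.pinch_z is the distance from the TCP to the grasp point, in m); z points along the fingers, y is the direction in which the jaws open and shut (so a half turn about z gives the same grasp; the last joint's range is limited). The gripper opens to 85 mm and grips with 20 to 120 N. Pads are 22 mm wide; open, the fingers measure 114 mm over their backs; the gripper's body (76 mm by 85 mm) begins 54 mm behind the grasp point. The pads swing forward as they close: fully open they stand 13 mm farther back than shut.
Start: joints at [-1.282, 0.527, 1.433, -0, 1.181, -0.178], TCP at [0.282, -0.558, 0.231] pointing down, gripper open.
Joint ranges: [-3.08, 3.08], [-0.75, 2.2], [0.22, 2.44], [-1.43, 4.57], [0, 2.65], [-2.85, 2.85]. Speed limits (rad/s): [2.79, 2.79, 3.14, 3.14, 3.14, 3.14].

## Interface

Orientations are given as a unit quaternion [x, y, z, w].
In Python, from station import manip gives the robot as it stands.
- The arm moves only by the tool drive_tool, never from a script. Its argument "increments" is a list of rows, each a list of 7 numbers: the closure in counts, from 0 (fully open) to 255 (shut), then the shift along the tool's x, y, z in cm, then the turn, a rotation vector about the tool's x, y, z in rad. A call has 1 to 20 rows; each row is the pose to reach, as a shift and turn from the pose commanded when the call began, along the tool's axes at that moment; what a row does not reach only later rows make up. A row lasts 1/10 s, in which the tool goes at most 50 mm and 8.59 degrees, less where a joint would pass 70% of its speed; a pose out of reach is approached as far as the arm can. A call with a gripper value outside its range is refused whole. The fingers move at their own pace and stop on an object; "force" is the grip in N (left out, the last holds). Time passes only in rows, so rows that repeat a pose let the fingers close. It gives the time, the measured TCP pose, the force and the opening at its end, in the units of the state.
- manip.sense(): the state, without advancing time (a new reading comes with each control period).
- manip.snapshot(name): name is "scene" or "side" or "wrist"; returns the picture (384x512x3 uint8, red, green, blue); there is no depth.
- manip.camera_model(name): a dict with "mtx" (3x3 intrinsics, pixels), "cam_to_world" (4x4, takes a point from camera to world coordinates). Camera axes: x right, y down, z forward; pixel columns grow to the right and rows downward; lengths in m; the calibration is good to about 2 mm. A picture is of the moment at which its call begins: read the wrist's pose just before it. camera_model takes no time and is no camera call; for the wrist camera it gives the pose at the moment of the call.
- manip.sign_off(): hands the job in, once; it reports no verdict.
The state is a dict: "t": time; "q": joint angles; "qd": joint speeds; "tau": joint torques, N m; "tcp_pos": TCP position; "tool_rot": TCP orientation; "force": force on the tool from outside, world axes, zero at the start; "ft_torque": the same for the moment, N m; "finger_gap": opening from 0.0 (shut) to 1.0 (fully open).
Only numpy, scipy, OpenCV 4.12 (cv2) and the standard library are available. Lean on these libraries where they do the work, as an engineer would, in place of code of your own. Each camera call takes 0.05 s, during which the arm holds its last target. There are 200 camera calls.

## Task

Pick up the two-pronged hook by its black handle, reach over the low round steel pot at the back of the counter, lower both prongs behind its far side, and drag the pot towards the robot until its whole base is on the white strip let into the counter. Then lift the hook off and stand it back on its feet where you found it. Slide the pot without lifting or tipping it and without the gripper touching it, and leave the tall round pot where it stands.

Things in the scene. Friction and masses are not known exactly. Their poses are not given: they have to be found in the camera images.
- hook_grip (a point): Centre of the loose hook's handle, a level black bar 100 (x) x 24 (y) x 30 mm (z up), standing 80 mm up at the left or right side; grasp from above across y. An 8 mm rod, 5 mm above this point, runs along +x to a crossbar with two 8 mm prongs straight down at x +150, y -28 and +28, to 80 mm below this point. Two feet (x -42, y -30 and +30) reach as low. 0.22 kg.
- pot: Low round open steel pot to drag: outer diameter 100 mm (base 94), 55 mm high, about 0.3 kg, loose, in the back row with the tall pot and a rectangular steel pan, in any order. Origin: centre of its underside, z up. When both prongs touch its far side, their axes lie 46 mm beyond its centre.
- tall_pot: The tall round open steel pot, a bystander in the same row: outer diameter 100 mm, 115 mm high. Origin at the centre of its underside. To be left where it is.
- strip: White plastic strip let in flush with the counter between the robot and the back row: 160 mm deep (x, away from the robot) and 560 mm long (y). Things slide freely across its edges. Origin at its centre, at counter height.
Not all that is in view belongs to the job. Leave any yellow look-alike of the part that bears hook_grip alone.

How it is judged:
On the way, in this order (a step that is already met when the one before it is completed fails the run):
1. the prongs are down behind the far side of the low pot, which has not yet been moved by more than 30 mm (x of pot in the frame of hook_grip between 0.06 and 0.115 m and y of pot in the frame of hook_grip between -0.03 and 0.03 m and z of pot in the frame of hook_grip between -0.125 and -0.07 m and distance of pot from where it was at the start of the episode below 0.03 m), for 0.1 s.
2. the low pot, the prongs still behind it, is wholly on the white strip (x of pot in the frame of hook_grip between 0.06 and 0.115 m and y of pot in the frame of hook_grip between -0.03 and 0.03 m and z of pot in the frame of hook_grip between -0.125 and -0.07 m and x of pot in the frame of strip between -0.034 and 0.034 m and y of pot in the frame of strip between -0.234 and 0.234 m), for 0.1 s.
At the end, for the whole second after the job is handed in: The low pot stands upright and still with its whole base on the white strip (centre within 34 mm of the strip's centre in depth and 234 mm along it); the hook stands level on its prongs and feet, released, with its handle within 60 mm of where it was at the start (x of pot in the frame of strip between -0.034 and 0.034 m and y of pot in the frame of strip between -0.234 and 0.234 m and height (world z) of pot below 0.006 m and angle between pot's own z axis and vertical below 0.05 rad and linear speed of pot below 0.01 m/s and distance of hook_grip from where it was at the start of the episode below 0.06 m and angle between hook_grip's own z axis and vertical below 0.08 rad and height (world z) of hook_grip between 0.074 and 0.086 m); the robot touches nothing.
It fails at once if the gripper or arm touches the low pot (contact force between any of the fingers, the arm and pot above 0.5 N).
It fails at once if the low pot is lifted by more than 20 mm or tipped by more than 20 degrees (height (world z) of pot above 0.02 m or angle between pot's own z axis and vertical above 0.35 rad).
It fails at once if the tall pot is moved by more than 20 mm (distance of tall_pot from where it was at the start of the episode above 0.02 m).
It also fails if it takes over 54 s, if anything falls off the work surface, if the arm or the gripper's body presses on something with over 40 N, if the wrist force passes 120 N, or if a joint passes its speed limit or range.

## Working session

There is one attempt and no reset: what is moved stays moved. The work goes in short steps, Python scripts to look and compute and a tool call to move; the robot and the scene stay as the last step left them, time stands still between calls to the robot, and variables do not carry over. Pictures are saved under pics/ and viewed, about 8 in all and at most 12, crops included, and the job is handed in when it is done.

Besides the shell and the picture viewer there is one more tool, called after "Emit:" in YAML: its name, and indented under it one key for each argument. drive_tool: Moves the arm, as the interface text tells. Its arguments: {"type":"object","properties":{"increments":{"type":"array","items":{"type":"array","items":{"type":"number"}}},"force":{"type":"number"}},"required":["increments"]}

```bash
ls; mkdir -p pics
python3 - <<'E'
from station import manip
import cv2
for n in("scene","side"):
    cv2.imwrite(f"pics/{n}0.png",manip.snapshot(n)[:,:,::-1])
    m=manip.camera_model(n);print(n,m["mtx"].round(1).tolist(),m["cam_to_world"].round(3).tolist())
s=manip.sense();print(s["t"],s["tcp_pos"],s["tool_rot"],s["finger_gap"])
E
```

```text
pics
scene [[457.2, 0.0, 257.0], [0.0, 457.2, 187.7], [0.0, 0.0, 1.0]] [[-0.012, 0.8, -0.6, 1.113], [1.0, 0.0, -0.02, 0.028], [-0.016, -0.6, -0.8, 0.979], [0.0, 0.0, 0.0, 1.0]]
side [[484.3, 0.0, 249.7], [0.0, 484.3, 184.1], [0.0, 0.0, 1.0]] [[-0.979, -0.098, 0.182, 0.167], [-0.205, 0.547, -0.812, 1.202], [-0.02, -0.831, -0.555, 0.9], [0.0, 0.0, 0.0, 1.0]]
0.1 [ 0.28165042 -0.55723598  0.23044837] [ 9.72769306e-01  2.31773537e-01 -8.27528364e-05 -9.47605842e-04] 0.9991622744917392
```

View pics/scene0.png

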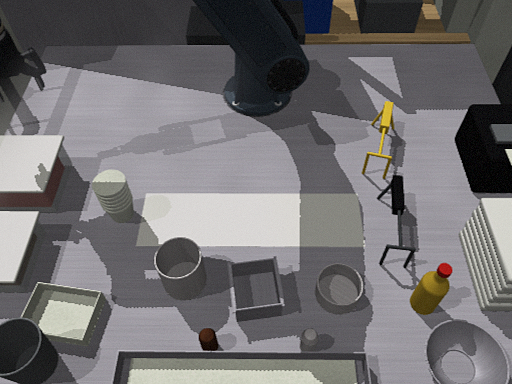

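View pics/side0.png

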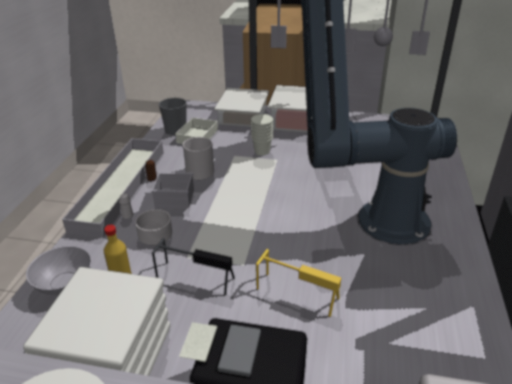

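The scene view has the black hook's handle at about (398,195) and its prong tips at about (382,262) and (410,266). The low pot is at (340,288), the tall pot at (180,265), and the strip covers (137–363, 193–247). The yellow decoy is at (385,120).

```bash
cat > h.py <<'E'
import numpy as np,cv2
from station import manip
def ray(n,uv,z):
    m=manip.camera_model(n);K=m["mtx"];T=m["cam_to_world"]
    d=T[:3,:3]@np.linalg.inv(K)@np.array([uv[0],uv[1],1.]);o=T[:3,3]
    return (o+d*(z-o[2])/d[2]).round(4)
def proj(n,p):
    m=manip.camera_model(n);c=np.linalg.inv(m["cam_to_world"])@np.r_[p,1];u=m["mtx"]@c[:3];return (u[:2]/u[2]).round(1)
def mask(img,lo,hi,box):
    x0,y0,x1,y1=box;k=cv2.inRange(cv2.cvtColor(img,cv2.COLOR_BGR2HSV),lo,hi);o=np.zeros_like(k);o[y0:y1,x0:x1]=k[y0:y1,x0:x1];return o
def big(k): return max(cv2.findContours(k,cv2.RETR_EXTERNAL,cv2.CHAIN_APPROX_NONE)[0],key=cv2.contourArea)
E
python3 - <<'E'
from h import *
a=cv2.imread("pics/scene0.png");b=cv2.imread("pics/side0.png")
k=mask(a,(0,0,0),(180,255,45),(370,165,425,275))
k2=cv2.morphologyEx(k,cv2.MORPH_OPEN,np.ones((5,5)))
r=cv2.minAreaRect(big(k2));print("handle scene",r,ray("scene",r[0],.09))
for p in cv2.boxPoints(r): print(ray("scene",p,.095))
s=mask(b,(0,0,0),(180,255,40),(145,230,242,300));s2=cv2.morphologyEx(s,cv2.MORPH_OPEN,np.ones((5,5)))
r=cv2.minAreaRect(big(s2));print("handle side",r,ray("side",r[0],.085))
w=mask(a,(0,0,120),(180,60,255),(125,185,370,255))
print("strip",[ (p.tolist(),ray("scene",p,0)[:2]) for p in ([137,246],[146,194],[361,194],[363,247])])
A=cv2.resize(a[160:310,290:440],None,fx=4,fy=4,interpolation=cv2.INTER_CUBIC)
cv2.imwrite("pics/crop1.png",A)
E
```

```text
handle scene ((397.15997314453125, 194.3800048828125), (37.164913177490234, 11.81511402130127), 86.8201675415039) [0.4659 0.3417 0.09  ]
[0.4143 0.3325 0.095 ]
[0.4123 0.3616 0.095 ]
[0.5216 0.3469 0.095 ]
[0.5234 0.3195 0.095 ]
handle side ((212.29490661621094, 259.721923828125), (38.67583465576172, 11.917553901672363), 12.994616508483887) [0.4555 0.3548 0.085 ]Traceback (most recent call last):
  File "<stdin>", line 10, in <module>
AttributeError: 'list' object has no attribute 'tolist'
```

Run:
```python
from h import *
a=cv2.imread("pics/scene0.png");b=cv2.imread("pics/side0.png")
print("strip",[ray("scene",p,0)[:2] for p in ([137,246],[146,194],[361,194],[363,247])])
def tri(u,v):
    A=[];B=[]
    M=[]
    for n,p in(("scene",u),("side",v)):
        m=manip.camera_model(n);P=m["mtx"]@np.linalg.inv(m["cam_to_world"])[:3];M.append(P)
    X=cv2.triangulatePoints(M[0],M[1],np.array(u,float),np.array(v,float)).ravel();return X[:3]/X[3]
print("handle tri",tri((397.2,194.4),(212.3,259.7)))
A=cv2.resize(a[165:310,300:430],None,fx=4,fy=4,interpolation=cv2.INTER_CUBIC)
B=cv2.resize(b[205:305,130:260],None,fx=4,fy=4,interpolation=cv2.INTER_CUBIC)
B=cv2.convertScaleAbs(B,alpha=1.4,beta=15);A=cv2.convertScaleAbs(A,alpha=1.4,beta=15)
cv2.imwrite("pics/crop1.png",A);cv2.imwrite("pics/crop2.png",B)
```

```text
strip [array([ 0.5576, -0.2885]), array([ 0.3996, -0.2914]), array([0.3992, 0.2788]), array([0.5586, 0.2638])]
handle tri [0.45766906 0.34643031 0.07763047]
```

View pics/crop1.png

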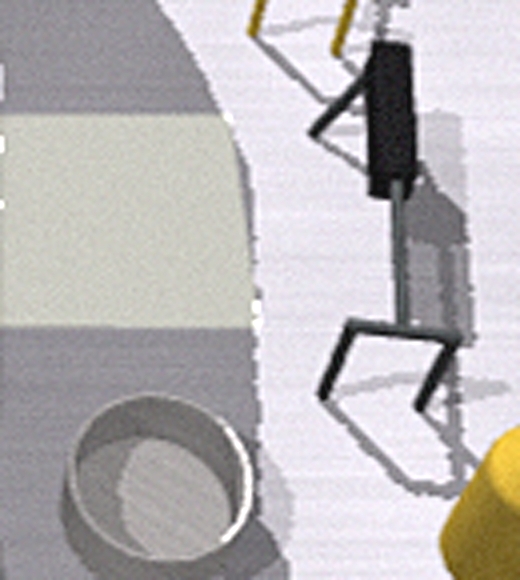

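View pics/crop2.png

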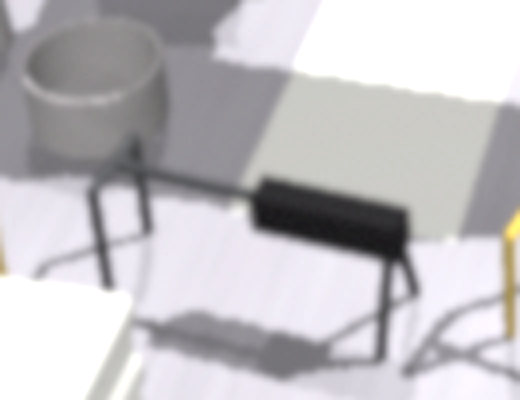

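Run:
```python
from h import *
c=lambda x,y:(300+x/4-.4,165+y/4-.4); d=lambda x,y:(130+x/4-.4,205+y/4-.4)
for n,p,z in(("prongR",c(323,398),0.002),("prongL",c(420,406),0.002),("foot",c(315,135),.002),("cbR",c(350,324),.085),("cbL",c(457,343),.085),("h back",c(391,42),.095),("h front top",c(390,180),.095),("rod/handle",c(397,183),.085)): print(n,ray("scene",p,z))
for n,p,z in(("prongL",d(108,287),0.002),("prongR",d(148,232),0.002),("footL",d(380,358),.002),("footR",d(415,293),.002),("cbL",d(95,188),.085),("cbR",d(137,147),.085)): print("side",n,ray("side",p,z))
# pot rim ellipse from crop outline points
pts=np.array([c(*p) for p in((68,480),(85,430),(120,403),(160,394),(205,408),(240,440),(253,485),(240,530),(205,556),(160,563),(115,548),(80,515))],np.float32)
W=np.array([ray("scene",p,.055)[:2] for p in pts])
A=np.c_[2*W,np.ones(len(W))];s=np.linalg.lstsq(A,(W**2).sum(1),rcond=None)[0];print("pot scene",s[:2],(s[2]+s[:2]@s[:2])**.5)
pts=[d(*p) for p in((25,65),(45,32),(80,18),(120,18),(155,35),(166,68),(145,95),(95,104),(55,95),(32,82))]
W=np.array([ray("side",p,.055)[:2] for p in pts])
A=np.c_[2*W,np.ones(len(W))];s=np.linalg.lstsq(A,(W**2).sum(1),rcond=None)[0];print("pot side",s[:2],(s[2]+s[:2]@s[:2])**.5)
# other things
print("pan edge",ray("scene",(282,305),.04),ray("scene",(276,260),.04),"shaker base",ray("scene",(309,349),0),"shaker top",ray("scene",(310,332),.04),"bottle",ray("scene",(425,308),0),"tall",ray("scene",(179,258),.115),"bigbox",ray("scene",(340,352),.06))
```

```text
prongR [0.6056 0.2984 0.002 ]
prongL [0.6107 0.3544 0.002 ]
foot [0.4147 0.3217 0.002 ]
cbR [0.603  0.2972 0.085 ]
cbL [0.6148 0.3539 0.085 ]
h back [0.411  0.3504 0.095 ]
h front top [0.5132 0.3323 0.095 ]
rod/handle [0.5085 0.3395 0.085 ]
side prongL [0.6112 0.3566 0.002 ]
side prongR [0.6034 0.3022 0.002 ]
side footL [0.421  0.3839 0.002 ]
side footR [0.4127 0.3247 0.002 ]
side cbL [0.61   0.3532 0.085 ]
side cbR [0.5977 0.3108 0.085 ]
pot scene [0.68119914 0.1889725 ] 0.04968717256760241
pot side [0.67463906 0.19173158] 0.0512161870655043
pan edge [0.724  0.0626 0.04  ] [0.6159 0.0511 0.04  ] shaker base [0.8047 0.1191 0.    ] shaker top [0.7824 0.1194 0.04  ] bottle [0.7127 0.3816 0.    ] tall [ 0.6516 -0.1566  0.115 ] bigbox [0.829  0.1743 0.06  ]
```

```bash
cat >> h.py <<'E'
from scipy.spatial.transform import Rotation as Ro
def inc(*tg):
    s=manip.sense();R0=Ro.from_quat(s["tool_rot"]);print("t",round(s["t"],2),"tcp",s["tcp_pos"].round(4) if hasattr(s["tcp_pos"],'round') else s["tcp_pos"],"yaw",np.arctan2(*R0.as_matrix()[[1,0],0]).round(4),"gap",round(s["finger_gap"],3),"F",np.round(s["force"],1))
    for x,y,z,yaw in tg:
        Rt=Ro.from_euler('z',yaw)*Ro.from_quat([1,0,0,0])
        print(np.r_[(R0.inv().apply(np.array([x,y,z])-s["tcp_pos"])*100).round(2),(R0.inv()*Rt).as_rotvec().round(3)].tolist())
E
python3 -c "
from h import *
inc((.5,-.1,.25,.468),(.457,.3475,.2,-.135))"
```

```text
t 0.1 tcp [ 0.2817 -0.5572  0.2304] yaw 0.4678 gap 0.999 F [0.1 0.5 0.4]
[40.11, -30.97, -1.89, -0.002, -0.0, -0.0]
[56.45, -72.84, 3.2, -0.002, 0.0, 0.603]
```

Emit:
drive_tool:
  increments:
    - [0, 40.1, -31, -1.9, 0, 0, 0]
    - [0, 40.1, -31, -1.9, 0, 0, 0]
    - [0, 40.1, -31, -1.9, 0, 0, 0]
    - [0, 40.1, -31, -1.9, 0, 0, 0]
    - [0, 40.1, -31, -1.9, 0, 0, 0]
    - [0, 40.1, -31, -1.9, 0, 0, 0]
    - [0, 40.1, -31, -1.9, 0, 0, 0]
    - [0, 40.1, -31, -1.9, 0, 0, 0]
    - [0, 40.1, -31, -1.9, 0, 0, 0]
    - [0, 56.45, -72.8, 3.2, 0, 0, 0.603]
    - [0, 56.45, -72.8, 3.2, 0, 0, 0.603]
    - [0, 56.45, -72.8, 3.2, 0, 0, 0.603]
    - [0, 56.45, -72.8, 3.2, 0, 0, 0.603]
    - [0, 56.45, -72.8, 3.2, 0, 0, 0.603]
    - [0, 56.45, -72.8, 3.2, 0, 0, 0.603]
    - [0, 56.45, -72.8, 3.2, 0, 0, 0.603]
    - [0, 56.45, -72.8, 3.2, 0, 0, 0.603]
    - [0, 56.45, -72.8, 3.2, 0, 0, 0.603]
    - [0, 56.45, -72.8, 3.2, 0, 0, 0.603]
    - [0, 56.45, -72.8, 3.2, 0, 0, 0.603]

```text
t: 2.1
tcp_pos: [0.4564, 0.3503, 0.1985]
tool_rot: [0.998, -0.066, -0.0, -0.0]
force: [-0.1, -0.5, 0.2]
finger_gap: 1.001
```

Run:
```python
from h import *
inc((.457,.3475,.2,-.135),(.457,.3475,.061,-.135))
im=manip.snapshot("wrist")[:,:,::-1].copy();
for p in((.457,.3475,.095),(.4154,.353,0)):
    print(proj("wrist",p))
cv2.imwrite("pics/w1.png",im)
```

```text
t 2.1 tcp [0.4564 0.3503 0.1985] yaw -0.1319 gap 1.001 F [-0.1 -0.5  0.2]
[0.09, 0.27, -0.15, -0.001, 0.001, 0.003]
[0.1, 0.28, 13.75, -0.001, 0.001, 0.003]
[265.2 193.8]
[263.9 205.3]
```

View pics/w1.png

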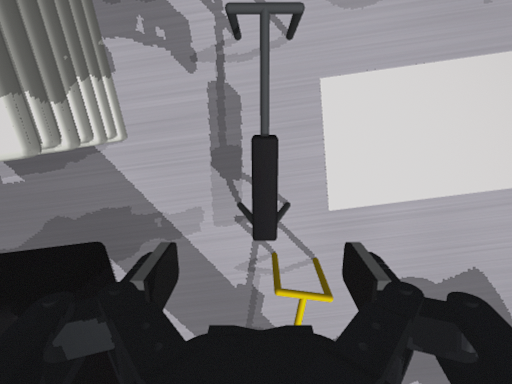

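The wrist view shows the handle from (265,136) to (265,239), centred between the fingers. The yellow decoy's crossbar is behind it, at (277–330, 295).

Run:
```python
from h import *
print(ray("wrist",(265,136),.095),ray("wrist",(265,238),.095),ray("wrist",(265,188),.095))
print("decoy cb",ray("scene",(368,154),.085),ray("scene",(391,159),.085),"strip corners",ray("wrist",(320,78),0),ray("wrist",(329,210),0))
print("prongs wrist",ray("wrist",(238,37),0.002),ray("wrist",(293,37),.002))
```

```text
[0.5085 0.3412 0.095 ] [0.4133 0.3532 0.095 ] [0.4625 0.347  0.095 ]
decoy cb [0.3337 0.2908 0.085 ] [0.3506 0.3469 0.085 ] strip corners [0.5576 0.2707 0.    ] [0.3982 0.2704 0.    ]
prongs wrist [0.6103 0.3565 0.002 ] [0.6025 0.2973 0.002 ]
```

Emit:
drive_tool:
  increments:
    - [0, 0.3, 0.3, 5, 0, 0, 0.003]
    - [0, 0.3, 0.3, 9, 0, 0, 0.003]
    - [0, 0.3, 0.3, 12, 0, 0, 0.003]
    - [0, 0.3, 0.3, 13.7, 0, 0, 0.003]
    - [0, 0.3, 0.3, 13.7, 0, 0, 0.003]
    - [0, 0.3, 0.3, 13.7, 0, 0, 0.003]
    - [255, 0.3, 0.3, 13.7, 0, 0, 0.003]
    - [255, 0.3, 0.3, 13.7, 0, 0, 0.003]
    - [255, 0.3, 0.3, 13.7, 0, 0, 0.003]
    - [255, 0.3, 0.3, 13.7, 0, 0, 0.003]
    - [255, 0.3, 0.3, 13.7, 0, 0, 0.003]
    - [255, 0.3, 0.3, 13.7, 0, 0, 0.003]
    - [255, 0.3, 0.3, 13.7, 0, 0, 0.003]
    - [255, 0.3, 0.3, 13.7, 0, 0, 0.003]
    - [255, 0.3, 0.3, 13.7, 0, 0, 0.003]
  force: 80

```text
t: 3.65
tcp_pos: [0.4603, 0.3434, 0.0627]
tool_rot: [0.998, -0.069, 0.0, -0.0]
force: [-0.7, 1.0, 5.2]
finger_gap: 0.27
```

```bash
python3 -c "
from h import *
inc((.459,.347,.061,-.135),(.457,.347,.17,-.135),(.587,.19,.17,0))"
```

```text
t 3.65 tcp [0.4603 0.3434 0.0627] yaw -0.138 gap 0.27 F [-0.7  1.   5.2]
[-0.18, -0.34, 0.17, -0.001, -0.001, -0.003]
[-0.37, -0.32, -10.73, -0.001, -0.001, -0.003]
[14.67, 13.45, -10.72, -0.001, -0.001, -0.138]
```

Emit:
drive_tool:
  increments:
    - [255, 0, 0, -2, 0, 0, 0]
    - [255, 0, 0, -5, 0, 0, 0]
    - [255, 0, 0, -8, 0, 0, 0]
    - [255, 0, 0, -11, 0, 0, 0]
    - [255, 0, 0, -11, 0, 0, 0]
    - [255, 0, 0, -11, 0, 0, 0]
    - [255, 0, 0, -11, 0, 0, 0]

```text
t: 4.35
tcp_pos: [0.4585, 0.3423, 0.1702]
tool_rot: [0.998, -0.069, -0.002, 0.001]
force: [-0.1, 0.5, -2.2]
finger_gap: 0.271
```

Run:
```python
from h import *
inc((.585,.19,.172,0))
w=manip.snapshot("wrist")[:,:,::-1];a=manip.snapshot("side")[:,:,::-1]
cv2.imwrite("pics/l1.png",np.hstack([w[:, :],a])[:, :])
cv2.imwrite("pics/l1.png",cv2.resize(np.hstack([w,a]),(800,300),interpolation=cv2.INTER_AREA))
cv2.imwrite("pics/l1w.png",w);cv2.imwrite("pics/l1s.png",a)
```

```text
t 4.35 tcp [0.4585 0.3423 0.1702] yaw -0.1385 gap 0.271 F [-0.1  0.5 -2.2]
[14.63, 13.34, -0.2, 0.002, 0.004, -0.138]
```

View pics/l1.png

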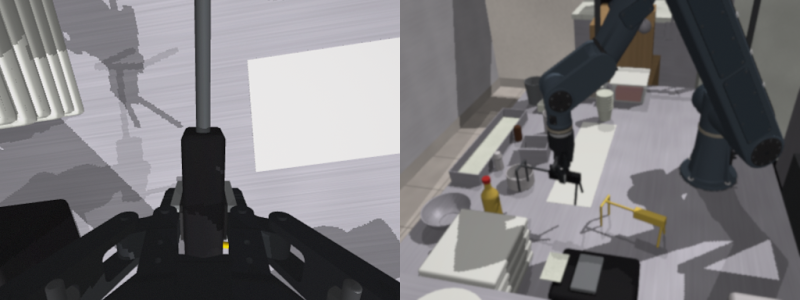

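Hook is held level at 0.17 m with its weight (−2.2 N) on the wrist. Next I move it over the pot.

Emit:
drive_tool:
  increments:
    - [255, 2, 2, 0, 0, 0, -0.02]
    - [255, 5, 4.5, 0, 0, 0, -0.045]
    - [255, 8, 7.3, -0.2, 0, 0, -0.075]
    - [255, 11, 10, -0.2, 0, 0, -0.1]
    - [255, 13.5, 12.3, -0.2, 0, 0, -0.127]
    - [255, 14.7, 13.4, -0.2, 0, 0, -0.138]
    - [255, 14.7, 13.4, -0.2, 0, 0, -0.138]
    - [255, 14.7, 13.4, -0.2, 0, 0, -0.138]
    - [255, 14.7, 13.4, -0.2, 0, 0, -0.138]

```text
t: 5.35
tcp_pos: [0.5856, 0.1911, 0.1734]
tool_rot: [1.0, 0.0, -0.001, -0.0]
force: [0.2, -0.1, -2.1]
finger_gap: 0.272
```

Run:
```python
from h import *
inc((.585,.19,.172,0),(.585,.19,.068,0))
a=manip.snapshot("scene")[:,:,::-1];b=manip.snapshot("side")[:,:,::-1]
cv2.imwrite("pics/o_a.png",a);cv2.imwrite("pics/o_b.png",b)
A=cv2.resize(a[200:350,260:390],None,fx=3,fy=3,interpolation=cv2.INTER_CUBIC);B=cv2.resize(b[170:320,110:240],None,fx=3,fy=3,interpolation=cv2.INTER_CUBIC)
cv2.imwrite("pics/o.png",cv2.convertScaleAbs(np.hstack([A,B]),alpha=1.5,beta=15))
for n in("scene","side"): print(n,[proj(n,p) for p in((.735,.162,.109),(.735,.218,.109),(.735,.162,.19),(.735,.218,.19))])
```

```text
t 5.35 tcp [0.5856 0.1911 0.1734] yaw 0.0007 gap 0.272 F [ 0.2 -0.1 -2.1]
[-0.06, 0.11, 0.14, -0.0, 0.003, 0.001]
[-0.04, 0.11, 10.54, -0.0, 0.003, 0.001]
scene [array([332.5, 296.9]), array([360.4, 297. ]), array([337.5, 279.2]), array([367.6, 279.3])]
side [array([135.6, 195.8]), array([127.6, 207.3]), array([131.2, 171.9]), array([122.7, 182.9])]
```

View pics/o.png

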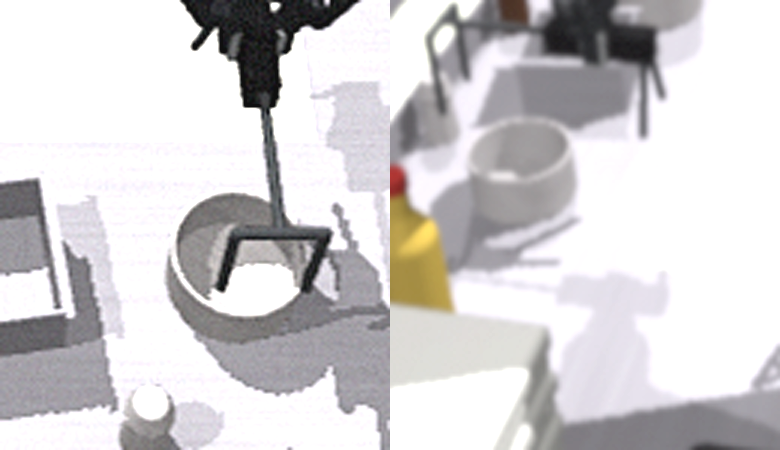

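The prong tips are at (334,296) and (362,297), against a prediction of (332.5,297) and (360.4,297). So the hook is level and the geometry agrees to about 3 mm. I'll move 5 mm further out and descend.

Emit:
drive_tool:
  increments:
    - [255, 0.5, 0.3, 0, 0, 0.003, 0]
    - [255, 0.5, 0.3, 1.5, 0, 0.003, 0]
    - [255, 0.5, 0.3, 3.5, 0, 0.003, 0]
    - [255, 0.5, 0.3, 5.5, 0, 0.003, 0]
    - [255, 0.5, 0.3, 7.5, 0, 0.003, 0]
    - [255, 0.5, 0.3, 9, 0, 0.003, 0]
    - [255, 0.5, 0.3, 10, 0, 0.003, 0]
    - [255, 0.5, 0.3, 10.6, 0, 0.003, 0]
    - [255, 0.5, 0.3, 10.6, 0, 0.003, 0]
    - [255, 0.5, 0.3, 10.6, 0, 0.003, 0]
    - [255, 0.5, 0.3, 10.6, 0, 0.003, 0]
    - [255, 0.5, 0.3, 10.6, 0, 0.003, 0]

```text
t: 6.65
tcp_pos: [0.5927, 0.1873, 0.0691]
tool_rot: [1.0, -0.0, 0.002, -0.0]
force: [0.1, -0.4, -3.1]
finger_gap: 0.269
```

Run:
```python
from h import *
inc((.379,.19,.067,0))
a=manip.snapshot("scene")[:,:,::-1];b=manip.snapshot("side")[:,:,::-1]
A=cv2.resize(a[200:350,260:390],None,fx=3,fy=3,interpolation=cv2.INTER_CUBIC);B=cv2.resize(b[170:320,110:240],None,fx=3,fy=3,interpolation=cv2.INTER_CUBIC)
cv2.imwrite("pics/d.png",cv2.convertScaleAbs(np.hstack([A,B]),alpha=1.3,beta=15))
```

```text
t 6.65 tcp [0.5927 0.1873 0.0691] yaw -0.0002 gap 0.269 F [ 0.1 -0.4 -3.1]
[-21.37, -0.27, 0.12, -0.0, -0.005, -0.0]
```

View pics/d.png

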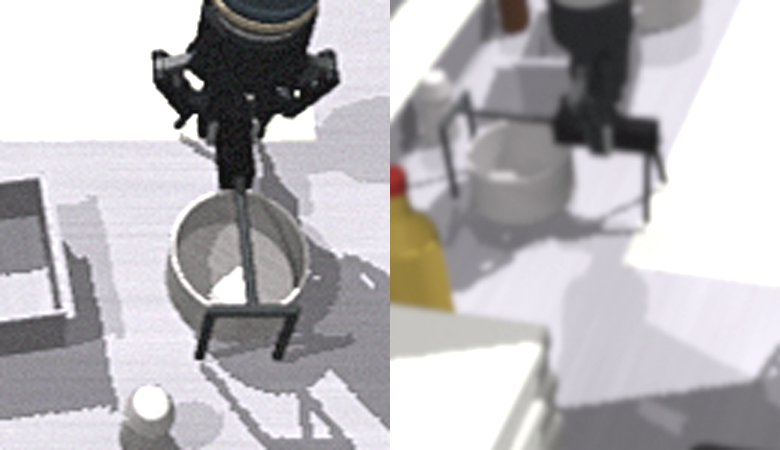

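The prongs are behind the far side with a visible gap, and the pot hasn't moved. Dragging 21.4 cm now.

Emit:
drive_tool:
  increments:
    - [255, -0.4, 0, 0.1, 0, 0, 0]
    - [255, -1, 0, 0.1, 0, 0, 0]
    - [255, -1.5, 0, 0.1, 0, 0, 0]
    - [255, -2, 0, 0.1, 0, 0, 0]
    - [255, -2.5, 0, 0.1, 0, 0, 0]
    - [255, -3, 0, 0.1, 0, 0, 0]
    - [255, -3.6, 0, 0.1, 0, 0, 0]
    - [255, -4.3, 0, 0.1, 0, 0, 0]
    - [255, -5, 0, 0.1, 0, 0, 0]
    - [255, -5.7, 0, 0.1, 0, 0, 0]
    - [255, -6.4, 0, 0.1, 0, 0, 0]
    - [255, -7.1, 0, 0.1, 0, 0, 0]
    - [255, -7.8, 0, 0.1, 0, 0, 0]
    - [255, -8.5, 0, 0.1, 0, 0, 0]
    - [255, -9.2, 0, 0.1, 0, 0, 0]
    - [255, -9.9, 0, 0.1, 0, 0, 0]
    - [255, -10.6, 0, 0.1, 0, 0, 0]
    - [255, -11.3, 0, 0.1, 0, 0, 0]
    - [255, -12, 0, 0.1, 0, 0, 0]
    - [255, -12.5, 0, 0.1, 0, 0, 0]

```text
t: 8.75
tcp_pos: [0.4666, 0.1872, 0.067]
tool_rot: [1.0, -0.0, 0.002, -0.0]
force: [1.9, -0.3, -2.4]
finger_gap: 0.265
```

Run:
```python
from h import *
inc((.379,.19,.067,0))
a=manip.snapshot("scene")[:,:,::-1];b=manip.snapshot("side")[:,:,::-1]
A=cv2.resize(a[170:320,260:390],None,fx=3,fy=3,interpolation=cv2.INTER_CUBIC);B=cv2.resize(b[170:320,130:260],None,fx=3,fy=3,interpolation=cv2.INTER_CUBIC)
cv2.imwrite("pics/g.png",cv2.convertScaleAbs(np.hstack([A,B]),alpha=1.3,beta=15))
```

```text
t 8.75 tcp [0.4666 0.1872 0.067 ] yaw -0.0002 gap 0.265 F [ 1.9 -0.3 -2.4]
[-8.76, -0.27, -0.03, -0.0, -0.003, -0.0]
```

View pics/g.png

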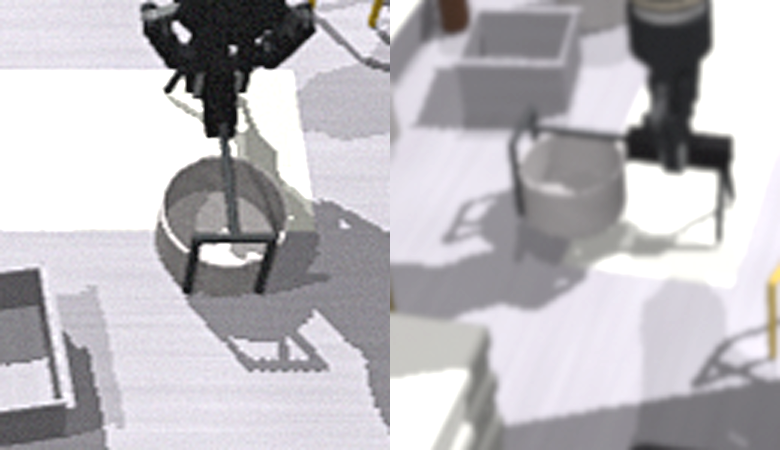

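The pot is dragging cleanly, with both prongs against it and 1.9 N on the tool. I'll do the remaining 8.8 cm, hold, and measure.

Emit:
drive_tool:
  increments:
    - [255, -0.4, 0, 0, 0, 0, 0]
    - [255, -1, 0, 0, 0, 0, 0]
    - [255, -1.7, 0, 0, 0, 0, 0]
    - [255, -2.4, 0, 0, 0, 0, 0]
    - [255, -3.1, 0, 0, 0, 0, 0]
    - [255, -3.8, 0, 0, 0, 0, 0]
    - [255, -4.5, 0, 0, 0, 0, 0]
    - [255, -5.2, 0, 0, 0, 0, 0]
    - [255, -5.9, 0, 0, 0, 0, 0]
    - [255, -6.6, 0, 0, 0, 0, 0]
    - [255, -7.3, 0, 0, 0, 0, 0]
    - [255, -7.9, 0, 0, 0, 0, 0]
    - [255, -8.4, 0, 0, 0, 0, 0]
    - [255, -8.8, 0, 0, 0, 0, 0]
    - [255, -8.8, 0, 0, 0, 0, 0]
    - [255, -8.8, 0, 0, 0, 0, 0]
    - [255, -8.8, 0, 0, 0, 0, 0]
    - [255, -8.8, 0, 0, 0, 0, 0]

```text
t: 10.65
tcp_pos: [0.3788, 0.1871, 0.0666]
tool_rot: [1.0, -0.0, 0.001, 0.0]
force: [0.2, -0.6, -2.3]
finger_gap: 0.268
```

Run:
```python
from h import *
inc((.459,.347,.067,-.135))
a=manip.snapshot("scene")[:,:,::-1];b=manip.snapshot("side")[:,:,::-1]
cv2.imwrite("pics/f_a.png",a);cv2.imwrite("pics/f_b.png",b)
A=cv2.resize(a[140:290,260:390],None,fx=3,fy=3,interpolation=cv2.INTER_CUBIC);B=cv2.resize(b[170:320,150:280],None,fx=3,fy=3,interpolation=cv2.INTER_CUBIC)
cv2.imwrite("pics/f.png",cv2.convertScaleAbs(np.hstack([A,B]),alpha=1.0))
```

```text
t 10.65 tcp [0.3788 0.1871 0.0666] yaw -0.0004 gap 0.268 F [ 0.2 -0.6 -2.3]
[8.01, -15.99, -0.03, 0.0, -0.002, 0.135]
```

View pics/f.png

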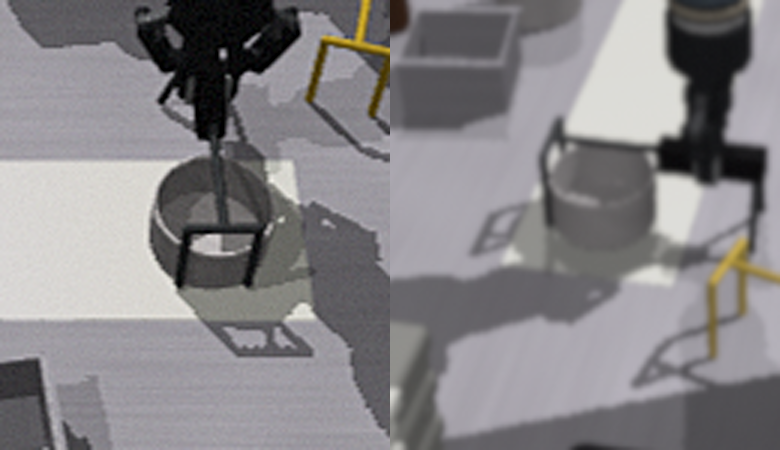

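Run:
```python
from h import *
c=lambda x,y:(260+x/3-.3,140+y/3-.3)
print(ray("scene",c(211,153),.055),ray("scene",c(150,205),.055),ray("scene",c(272,205),.055),"base far",ray("scene",c(208,287),.0))
d=lambda x,y:(150+(x-390)/3-.3,170+y/3-.3)
print("side rim",ray("side",d(550,180),.055),ray("side",d(656,170),.055))
```

```text
[0.4291 0.1886 0.055 ] [0.4818 0.1348 0.055 ] [0.4816 0.2336 0.055 ] base far [0.526  0.1842 0.    ]
side rim [0.5238 0.2113 0.055 ] [0.431  0.1794 0.055 ]
```

The pot centre measures x≈0.479 (strip centre 0.478) and y≈0.186. I'll back the prongs off, lift, and return.

Emit:
drive_tool:
  increments:
    - [255, 0.6, 0, 0, 0, 0, 0]
    - [255, 1.3, 0, 0, 0, 0, 0]
    - [255, 1.3, 0, 0, 0, 0, 0]
    - [255, 1.3, 0, -2, 0, 0, 0]
    - [255, 1.3, 0, -5, 0, 0, 0]
    - [255, 1.3, 0, -8, 0, 0, 0]
    - [255, 1.3, 0, -11, 0, 0, 0]
    - [255, 1.3, 0, -11, 0, 0, 0]
    - [255, 2.5, -2.5, -11, 0, 0, 0.025]
    - [255, 4, -6, -11, 0, 0, 0.06]
    - [255, 6, -10, -11, 0, 0, 0.1]
    - [255, 7.4, -14, -11, 0, 0, 0.13]
    - [255, 8, -15.7, -11, 0, 0, 0.135]
    - [255, 8, -15.7, -11, 0, 0, 0.135]
    - [255, 8, -15.7, -11, 0, 0, 0.135]
    - [255, 8, -15.7, -11, 0, 0, 0.135]

```text
t: 12.35
tcp_pos: [0.4576, 0.3428, 0.1758]
tool_rot: [0.998, -0.068, 0.0, 0.001]
force: [0.4, -0.3, -2.5]
finger_gap: 0.268
```

```bash
python3 -c "
from h import *
inc((.459,.344,.0635,-.137))"
```

```text
t 12.35 tcp [0.4576 0.3428 0.1758] yaw -0.1358 gap 0.268 F [ 0.4 -0.3 -2.5]
[0.12, -0.16, 11.23, 0.002, -0.0, 0.001]
```

Emit:
drive_tool:
  increments:
    - [255, 0.1, -0.1, 3, 0, 0, 0]
    - [255, 0.1, -0.1, 6, 0, 0, 0]
    - [255, 0.1, -0.1, 8.5, 0, 0, 0]
    - [255, 0.1, -0.1, 10, 0, 0, 0]
    - [255, 0.1, -0.1, 10.6, 0, 0, 0]
    - [255, 0.1, -0.1, 10.9, 0, 0, 0]
    - [255, 0.1, -0.1, 11.1, 0, 0, 0]
    - [255, 0.1, -0.1, 11.2, 0, 0, 0]
    - [255, 0.1, -0.1, 11.3, 0, 0, 0]
    - [255, 0.1, -0.1, 11.3, 0, 0, 0]
    - [255, 0.1, -0.1, 11.3, 0, 0, 0]

```text
t: 13.45
tcp_pos: [0.4604, 0.3452, 0.0643]
tool_rot: [0.998, -0.067, 0.002, -0.0]
force: [-0.1, -0.1, -1.8]
finger_gap: 0.271
```

Emit:
drive_tool:
  increments:
    - [255, 0, 0, 0.06, 0, 0, 0]
    - [255, 0, 0, 0.12, 0, 0, 0]
    - [255, 0, 0, 0.17, 0, 0, 0]
    - [255, 0, 0, 0.17, 0, 0, 0]
    - [255, 0, 0, 0.17, 0, 0, 0]

```text
t: 13.95
tcp_pos: [0.4605, 0.3452, 0.0627]
tool_rot: [0.998, -0.068, 0.002, -0.0]
force: [-0.8, 0.8, 4.9]
finger_gap: 0.268
```

The hook is in contact with the counter: +4.9 N at the same height as the original grasp. I'll open the gripper and retreat upward.

Emit:
drive_tool:
  increments:
    - [0, 0, 0, 0.1, 0, 0, 0]
    - [0, 0, 0, 0.1, 0, 0, 0]
    - [0, 0, 0, 0.1, 0, 0, 0]
    - [0, 0, 0, 0.1, 0, 0, 0]
    - [0, 0, 0, 0.1, 0, 0, 0]
    - [0, 0, 0, 0.1, 0, 0, 0]
    - [0, 0, 0, 0.1, 0, 0, 0]
    - [0, 0, 0, 0.1, 0, 0, 0]
    - [0, 0, 0, -1, 0, 0, 0]
    - [0, 0, 0, -3, 0, 0, 0]
    - [0, 0, 0, -6, 0, 0, 0]
    - [0, 0, 0, -10, 0, 0, 0]
    - [0, 0, 0, -14, 0, 0, 0]
    - [0, 0, 0, -16, 0, 0, 0]
    - [0, 0, 0, -16, 0, 0, 0]
    - [0, 0, 0, -16, 0, 0, 0]

```text
t: 15.55
tcp_pos: [0.4596, 0.3449, 0.2228]
tool_rot: [0.998, -0.068, 0.002, -0.0]
force: [0.2, 0.9, -0.7]
finger_gap: 0.996
```

Run:
```python
from h import *
inc()
w=manip.snapshot("wrist")[:,:,::-1];a=manip.snapshot("scene")[:,:,::-1]
cv2.imwrite("pics/e.png",cv2.resize(np.hstack([w,a]),(800,300),interpolation=cv2.INTER_AREA))
k=cv2.morphologyEx(mask(w,(0,0,0),(180,255,45),(230,100,300,260)),cv2.MORPH_OPEN,np.ones((9,9)))
r=cv2.minAreaRect(big(k));print(r,ray("wrist",r[0],.095),[ray("wrist",p,.095)[:2].tolist() for p in cv2.boxPoints(r)])
```

```text
t 15.55 tcp [0.4596 0.3449 0.2228] yaw -0.1351 gap 0.996 F [ 0.2  0.9 -0.7]
((259.0, 186.0), (94.0, 22.0), 90.0) [0.4618 0.3446 0.095 ] [[0.5086, 0.3487], [0.5058, 0.3281], [0.4102, 0.3401], [0.4133, 0.3628]]
```

View pics/e.png

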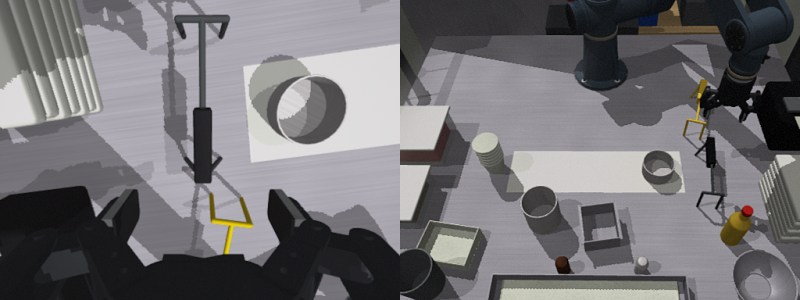

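The hook is standing within 5 mm of its start, the pot is wholly on the strip, and the gripper is clear of everything. Handing in.

```bash
python3 -c "
from station import manip
print(manip.sign_off())"
```

```text
the job is handed in; nothing more can be done
None
```

The job is handed in at about 15.7 s of the 54 s allowed; `sign_off` reports no verdict. I gripped the black hook, reached over the low pot and lowered both prongs behind it. I then dragged it about 0.2 m onto the strip, lifted the hook off and stood it back where it was.

**Last checks**
- **Pot:** it measured x ≈ 0.479 at the end of the drag, against a strip centre of 0.478, and y ≈ 0.186, about 0.195 along from the centre (limit 0.234). The last picture shows it upright and wholly on the strip.
- **Hook:** the handle measured (0.462, 0.345) against about (0.460, 0.347) at the start. The last picture shows it standing and released.
- **Robot and bystanders:** the gripper was open at 0.22 m, clear of everything. I judged the tall pot and the yellow look-alike by eye only; both look unmoved.

**Disagreements:**
- **Handle position:** the scene and side views first disagreed by about 1 cm at assumed heights. Triangulating the two views and fitting the feet and prongs settled it.
- **Grasp:** it landed about 3 mm off in y because of command lag.

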